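Bring the label printer back into service

TASK

The shop's label printer has just been given a new roll. Swing its white cover gently down until it is fully shut, then slide the small orange power switch in the sloping front panel all the way to the green dot, and then push the blue feed button right in and let it spring back. Leave the goods and things around the printer standing where they are.

Things in the scene. Friction and masses are not known exactly. Their poses are not given: they have to be found in the camera images.
- printer: Grey label printer fixed to the counter, 180 mm wide (y), 260 mm deep. Origin: centre of the underside; x from its front to its back, y to the left seen from its front, z up. Upright body from x = -25 to +125 mm, 150 mm high (160 with the shut cover). In front of it a panel slopes 35 deg from level, facing up and to the front, from 20 mm high at x = -125 to 87 mm at x = -30.
- cover (a joint): White cover, angle of its stiff hinge in rad: 0 shut (level on the body), grows as it opens, at most 1.35. Stays where it is left; about 2 N at the front edge moves it. It starts standing open.
- cover_hinge (a point): Point on the hinge line of the cover, its middle: 112 mm behind the printer's origin and 150 mm up; the hinge line runs along the printer's y.
- cover_edge (a point): Middle of the cover's front edge, on its outer (upper) face. The cover is a plate 176 mm wide, 10 mm thick, this edge 153 mm from the hinge line; a grey tab 50 mm wide there reaches 3 mm beyond the edge and 4 mm below the plate. Axes of the cover: x from front edge to hinge, z out of the outer face.
- switch (a joint): Slide switch in m: 0 off, 0.016 fully on (end stop at the green dot). Moves along the printer's y towards +y (left seen from the printer's front). Stays where left; about 4 to 5 N moves it.
- switch_nib (a point): Middle of the top of the orange nib: 10 mm along the slide, 22 mm across, 9 mm high, its top 1 mm below the panel's surface. Axes: x up the slope, y along the slide towards on, z square out of the panel. It runs in a black recessed slot 36 mm wide (up the slope), 66 mm long, 10 mm deep; the green dot is on the panel past the on end.
- finger_well (a point): Point at panel-surface level over the empty part of the slot on the nib's off side, where a fingertip goes in: mid-width of the slot, 19 mm from its off-end wall, 20.5 mm from the nib's near face at 0. Floor 10 mm below. 64 mm above the counter. Axes as switch_nib. Body 38 mm and shut cover's edge 22 mm (level) behind here would meet an upright gripper: lean the tool back, square to the panel.
- feed_top (a point): Middle of the top of the round blue feed button, 22 mm across, standing 8 mm out of the panel to the right of the slot; it goes in along -z of this point (square to the panel; x up the slope). 70 mm above the counter.
- feed (a joint): Feed button in m: 0 out, 0.005 fully in; sprung, 1 N to start and 4.5 N fully in.
- jar: Jar with red lid, 72 mm across, 115 mm tall, origin under its centre. Bystander.
- shampoo: Shampoo bottle, 52 mm across, 170 mm tall, origin under its centre. Bystander.
- tin: Tin with green label, 66 mm across, 90 mm tall, origin under its centre. Bystander.
- sweets: Red and yellow box of sweets 70 x 120 x 45 mm, origin under its centre. Bystander.
- biscuits: Blue biscuit packet 160 x 55 x 50 mm, origin under its centre. Bystander.
- stapler: Red and black stapler 130 x 34 x 38 mm, origin under its centre. Bystander.
- labelroll: Spare roll of labels standing on end, 80 mm across, 60 mm high, origin under its centre. Bystander.

How it is judged:
On the way, in this order (a step that is already met when the one before it is completed fails the run):
1. the cover is fully shut (value of joint cover below 0.05 rad), for 0.1 s.
2. the switch is slid fully on (value of joint switch above 0.014 m), for 0.1 s.
3. the feed button is pushed in (value of joint feed above 0.0038 m), for 0.02 s.
At the end, for the whole second after the job is handed in: The cover is shut (within 0.05 rad), the switch is within 2 mm of its on stop, and the feed button has sprung back out (within 1 mm) (value of joint cover below 0.05 rad and value of joint switch above 0.014 m and value of joint feed below 0.001 m); the robot touches nothing.
It fails at once if the cover is slammed (faster than 4 rad/s) (velocity of joint cover below -4 rad/s).
It fails at once if a bystander is pushed more than 30 mm or knocked over (distance of any of jar, tin, shampoo, sweets, biscuits, stapler, labelroll from where it was at the start of the episode above 0.03 m or angle between any of jar, tin, shampoo, labelroll's own z axis and vertical above 0.5 rad).
It also fails if it takes over 43 s, if anything falls off the work surface, if the arm or the gripper's body presses on something with over 40 N, if the wrist force passes 120 N, or if a joint passes its speed limit or range.

ROBOT

A 7-joint arm with a two-finger parallel gripper is mounted at the origin on the work surface. World frame = base frame: x ahead of the robot, y to its left, z up, the work surface at z = 0. Lengths are in m, angles in rad, forces in N, time in s.
With the tool pointing down it reaches from about 0.425 to 0.875 m from the base axis. Payload 4.7 kg.
Tool frame: the origin (TCP) lies midway between the tips of the shut fingers; the grasp point (between the pads) lies 19 mm behind it (hold_point_z is the distance from the TCP to the grasp point, in m); z points along the fingers, y is the direction in which the jaws open and shut (so a half turn about z gives the same grasp; the last joint's range is limited). The gripper opens to 87 mm and grips with 3 to 60 N. Pads are 19 mm wide; open, the fingers measure 117 mm over their backs; the gripper's body (75 mm by 190 mm) begins 51 mm behind the grasp point.
Start: joints at [-1.242, 0.321, -0.07, 1.45, 0.023, 1.371, -0.057], TCP at [0.201, 0.618, 0.223] pointing down, gripper open.
Joint ranges: [-2.86, 2.86], [-0.3, 2.09], [-1.38, 1.24], [0.06, 2.45], [-1.56, 4.7], [0.09, 2.05], [-2.69, 2.69]. Speed limits (rad/s): [2.57, 2.57, 3.14, 3.14, 3.14, 3.14, 3.14].

INTERFACE

Orientations are given as [roll, pitch, yaw] about the fixed x, y, z axes, in that order (R = Rz(yaw) Ry(pitch) Rx(roll)).
In Python, from cell import * gives the robot as it stands. The module is installed in compiled form; this text tells all that it offers.
- The arm moves only by the tool play_rows, never from a script. Its arguments are lists of equal length, an entry for each row: "xyz": the shift along the tool's x, y, z in m, a list of three; "twist": the turn about the tool's z in degrees; "claw": the finger opening in m, from 0 to 0.087. A call has exactly 8 rows; each row is the pose to reach, as a shift and turn from the pose measured when the call began, along the tool's axes at that moment; what a row does not reach only later rows make up. A row lasts 1/12 s, in which the tool goes at most 41.7 mm and 7.16 degrees, less where a joint would pass 70% of its speed; a pose out of reach is approached as far as the arm can. A call with a gripper value outside its range is refused whole. The fingers move at their own pace and stop on an object; "force" is the grip in N (left out, the last holds). Time passes only in rows, so rows that repeat a pose let the fingers close, or fill a call up. It gives the time, the measured TCP pose, the force and the opening at its end, in the units of the state.
- state(): the state, without advancing time (a new reading comes with each control period).
- get_image(name): name is "scene" or "side" or "wrist"; returns the picture (480x640x3 uint8, red, green, blue); there is no depth.
- camera_params(name): a dict with "intrinsics" (3x3 intrinsics, pixels), "dist_coeffs" ([k1, k2, p1, p2, k3] as OpenCV has them; the pictures are not rectified), "extrinsics" (4x4, takes a point from camera to world coordinates); the wrist camera has in their place "hand_eye" (4x4, takes a point from camera to tool coordinates, whose origin is the TCP and whose axes are the flange's). Camera axes: x right, y down, z forward; pixel columns grow to the right and rows downward; lengths in m; the calibration is good to about 2 mm. A picture is of the moment at which its call begins: read the wrist's pose just before it. camera_params takes no time and is no camera call.
- close_job(): hands the job in, once; it reports no verdict.
Trained networks look in the newest picture that a camera, given by its name, has taken for a name from the list of things; names that differ only in an ending like _2 or _b are one class to them, and where a whole thing is asked for, a point or a joint stands for the part that bears it (a point fixed in the world has none). Each returns a list of dicts, best first, with "conf" (0 to 1); they miss things now and then, are a little off and sometimes report something else, mostly with a low value. They report only what shows in the picture. A call takes as long as a camera call.
- spot_in(camera, thing): "box" ([left, top, right, bottom] in pixels, round what is visible of it).
The state is a dict: "time_s": time; "joint_positions": joint angles; "joint_velocities": joint speeds; "tau": joint torques, N m; "position": TCP position; "orientation": TCP orientation; "contact_force": force on the tool from outside, world axes, zero at the start; "moment": the same for the moment, N m; "opening": finger opening in m.
Only numpy, scipy, OpenCV 4.12 (cv2) and the standard library are available. Lean on these libraries where they do the work, as an engineer would, in place of code of your own. Each camera call takes 0.05 s, during which the arm holds its last target. There are 200 camera calls.

## Working session

There is one attempt and no reset: what is moved stays moved. The work goes in short steps, Python scripts to look and compute and a tool call to move; the robot and the scene stay as the last step left them, time stands still between calls to the robot, and variables do not carry over. Pictures are saved under pics/ and viewed, about 8 in all and at most 12, crops included, and the job is handed in when it is done.

Besides the shell and the picture viewer there is one more tool, called after ">>>" as name(argument=value, ...) on one line, values as JSON. play_rows: Moves the arm, as the interface text tells. Its arguments: {"type":"object","properties":{"xyz":{"type":"array","items":{"type":"array","items":{"type":"number"}}},"twist":{"type":"array","items":{"type":"number"}},"claw":{"type":"array","items":{"type":"number"}},"force":{"type":"number"}},"required":["xyz","twist","claw"]}

```bash
mkdir -p pics; cat > h.py <<'E'
from cell import *
import numpy as np, cv2
from scipy.spatial.transform import Rotation as Ro
def pose():
    s=state(); T=np.eye(4); T[:3,:3]=Ro.from_euler('xyz',s['orientation']).as_matrix(); T[:3,3]=s['position']; return T
def cam(n):
    p=camera_params(n); E=np.array(p['extrinsics']) if 'extrinsics' in p else pose()@np.array(p['hand_eye'])
    return np.array(p['intrinsics'],float),np.array(p['dist_coeffs'],float),E
def proj(c,X):
    K,d,E=c; W=np.linalg.inv(E); return cv2.projectPoints(np.atleast_2d(X).astype(float),cv2.Rodrigues(W[:3,:3])[0],W[:3,3],K,d)[0][:,0]
def ray(c,uv):
    K,d,E=c; q=cv2.undistortPoints(np.array([[uv]],float),K,d)[0,0]; v=E[:3,:3]@[q[0],q[1],1]; return E[:3,3],v/np.linalg.norm(v)
def snap(n,f):
    c=cam(n); im=get_image(n); cv2.imwrite('pics/'+f,im[:,:,::-1]); return c
E
python3 - <<'E'
from h import *
np.set_printoptions(precision=3,suppress=True)
for n in ['scene','side']:
    c=snap(n,n+'0.png'); print(n,c[2])
    for t in ['printer','cover','cover_edge','cover_hinge','switch_nib','finger_well','feed_top','jar','shampoo','tin','sweets','biscuits','stapler','labelroll']:
        print(t,[(np.round(r['box']).astype(int).tolist(),round(r['conf'],2)) for r in spot_in(n,t)[:2]])
print(camera_params('wrist')['hand_eye'],state()['time_s'],pose())
a=cv2.imread('pics/scene0.png');b=cv2.imread('pics/side0.png');cv2.imwrite('pics/both.png',cv2.resize(np.vstack([a,b]),(400,600)))
E
```

```text
scene [[-0.892  0.374 -0.256  0.776]
 [ 0.453  0.745 -0.49   0.567]
 [ 0.008 -0.552 -0.834  1.056]
 [ 0.     0.     0.     1.   ]]
printer [([237, 164, 360, 307], 0.68)]
cover [([240, 164, 290, 274], 0.75)]
cover_edge [([242, 165, 288, 276], 0.84)]
cover_hinge [([237, 162, 360, 307], 0.67)]
switch_nib [([323, 254, 333, 260], 0.36)]
finger_well [([310, 212, 363, 291], 0.67), ([320, 252, 332, 258], 0.57)]
feed_top [([321, 220, 328, 227], 0.57), ([244, 163, 290, 277], 0.22)]
jar []
shampoo [([212, 184, 236, 239], 0.94), ([237, 161, 364, 306], 0.16)]
tin [([274, 311, 308, 355], 0.81)]
sweets [([315, 168, 342, 215], 0.93)]
biscuits [([311, 306, 388, 356], 0.75)]
stapler [([454, 310, 498, 361], 0.87)]
labelroll [([325, 119, 358, 154], 0.62)]
side [[ 1.     0.008  0.018  0.473]
 [-0.009 -0.622  0.783 -1.108]
 [ 0.017 -0.783 -0.622  1.   ]
 [ 0.     0.     0.     1.   ]]
printer [([277, 163, 393, 307], 0.61)]
cover [([346, 162, 397, 262], 0.86)]
cover_edge [([340, 164, 389, 263], 0.74), ([296, 204, 333, 228], 0.54)]
cover_hinge [([278, 163, 396, 306], 0.95)]
switch_nib [([341, 162, 391, 262], 0.22), ([239, 284, 299, 342], 0.17)]
finger_well [([274, 232, 324, 289], 0.59)]
feed_top [([297, 260, 305, 271], 0.6), ([274, 230, 324, 284], 0.31)]
jar [([320, 281, 357, 340], 0.8)]
shampoo [([377, 265, 402, 339], 0.98), ([275, 230, 323, 285], 0.41)]
tin []
sweets [([243, 286, 298, 343], 0.97)]
biscuits [([297, 203, 335, 226], 0.96)]
stapler [([345, 162, 394, 260], 0.68), ([219, 181, 262, 204], 0.6)]
labelroll [([180, 340, 223, 387], 0.66), ([277, 162, 394, 309], 0.59)]
[[-0.001 -0.955 -0.296  0.08 ]
 [ 1.    -0.001 -0.001 -0.001]
 [ 0.    -0.296  0.955 -0.161]
 [ 0.     0.     0.     1.   ]] 1.5 [[-0.951  0.31   0.     0.201]
 [ 0.31   0.951  0.     0.618]
 [-0.     0.    -1.     0.223]
 [ 0.     0.     0.     1.   ]]
```

View pics/scene0.png

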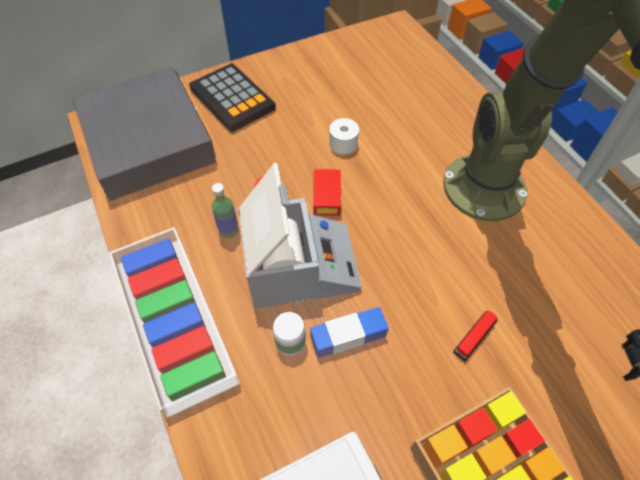

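View pics/side0.png

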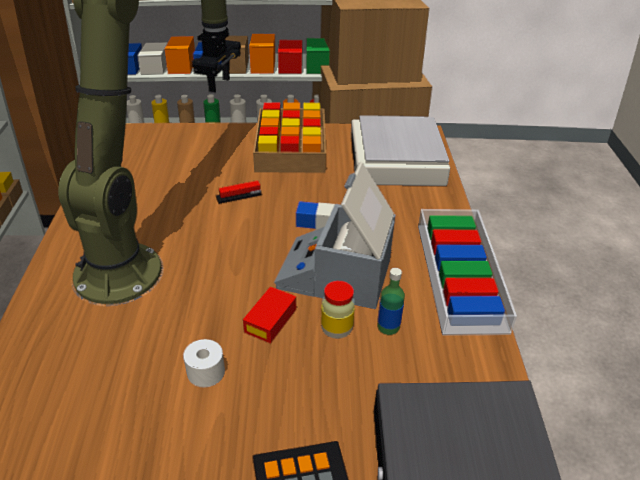

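The scene shows the printer at about (300,240) with its panel facing the robot and the cover open. Side shows the same at (335,235), with the jar and shampoo on its right side. I'll enlarge both to fit the printer's pose.

```bash
python3 - <<'E'
import cv2,numpy as np
a=cv2.imread('pics/scene0.png')[155:315,230:370];b=cv2.imread('pics/side0.png')[155:315,265:405]
o=np.hstack([cv2.resize(x,None,fx=2.85,fy=2.85,interpolation=cv2.INTER_CUBIC) for x in(a,b)])
cv2.imwrite('pics/crop1.png',o);print(o.shape)
E
```

```text
(456, 798, 3)
```

View pics/crop1.png

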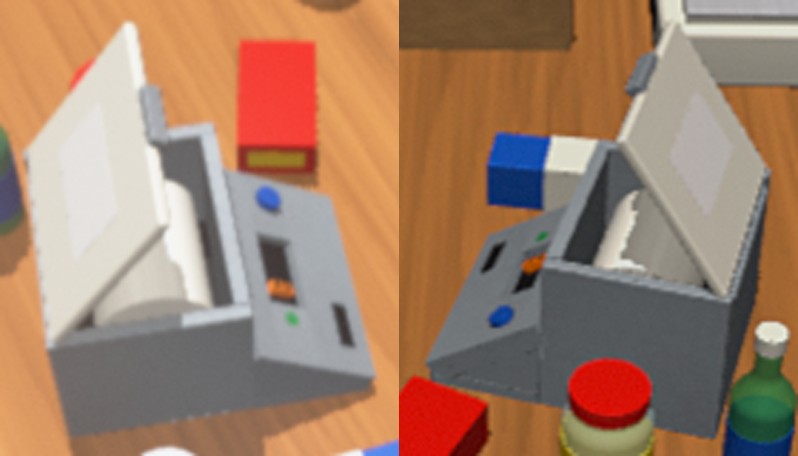

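```bash
cat > fit.py <<'E'
from h import *
from scipy.optimize import least_squares
np.set_printoptions(precision=4,suppress=True)
cs,cd=cam('scene'),cam('side')
P=lambda *a:(lambda p:np.array(a))
def edge(y,k=1,n=10): return lambda p:np.array([112-k*153*np.cos(p[3])+n*np.sin(p[3]),y,150+k*153*np.sin(p[3])+n*np.cos(p[3])])
feed=lambda p:np.array([-67.6,p[4],70]); nib=lambda p:np.array([-61.6,p[5],63.2])
S=[((210,123),P(-25,-90,150)),((252,307),P(-25,90,150)),((72,435),P(125,90,0)),((373,377),P(-125,90,20)),((329,195),P(-125,-90,20)),((268,197),feed),((281,286),nib),((127,25),edge(-88)),((165,228),edge(88))]
D=[((148,265),P(-25,-90,150)),((211,146),P(-25,90,150)),((317,435),P(125,-90,0)),((33,362),P(-125,-90,20)),((91,237),P(-125,90,20)),((102,316),feed),((271,25),edge(88)),((221,145),edge(-88))]
def W(p,q):
    c,s=np.cos(p[2]),np.sin(p[2]); q=q/1000; return np.array([p[0]+c*q[0]-s*q[1],p[1]+s*q[0]+c*q[1],q[2]])
def res(p):
    r=[]
    for c,L,o in((cs,S,(230,155)),(cd,D,(265,155))):
        X=np.array([W(p,f(p)) for _,f in L]); r.append(proj(c,X)-(np.array([u for u,_ in L])/2.85+o-0.3))
    return np.vstack(r)
if __name__=='__main__':
    b=None
    for x0 in ([.6,0,0,1,-50,0],):
        b=least_squares(lambda p:res(p).ravel(),x0,loss='soft_l1',x_scale=[.1,.1,.1,.1,50,50])
    print(b.x); print(res(b.x).T); p=b.x; np.save('p.npy',p)
    print('edge',W(p,edge(0)(p)),'hinge',W(p,np.array([112,0,150])),'nib',W(p,nib(p)),'feed',W(p,feed(p)))
E
python3 fit.py
```

```text
[  0.5435   0.      -0.2798   0.9334 -65.7835  18.0445]
[[-0.3387 -0.5413 -2.0122  0.1663 -0.8586 -0.2445 -0.5091  0.9159  0.5622
  -0.8411 -3.109   0.9253 -1.7616 -0.0249  0.0066  0.445  -0.0282]
 [-0.682   2.9651  1.753   0.0078  0.4716 -0.418   0.1044 -0.7935 -0.974
   0.5267 -2.7745  2.3155  0.8373 -0.3914 -0.6689 -1.7327 -1.3008]]
edge [ 0.5713 -0.008   0.2789] hinge [ 0.6511 -0.0309  0.15  ] nib [0.4892 0.0344 0.0632] feed [ 0.4603 -0.0446  0.07  ]
```

>>> play_rows(xyz=[[-0.02,-0.015,-0.02],[-0.05,-0.038,-0.04],[-0.08,-0.06,-0.06],[-0.11,-0.085,-0.075],[-0.14,-0.11,-0.09],[-0.17,-0.135,-0.1],[-0.2,-0.16,-0.11],[-0.23,-0.185,-0.12]], twist=[0,0,0,0,0,0,0,0], claw=[0,0,0,0,0,0,0,0], force=20)

```text
time_s: 2.17
position: [0.3636, 0.369, 0.3436]
orientation: [3.14, 0.0, 2.827]
contact_force: [0.5, -0.2, 0.7]
opening: 0.0417
```

>>> play_rows(xyz=[[-0.03,-0.025,0],[-0.06,-0.05,0],[-0.09,-0.075,0],[-0.12,-0.1,0],[-0.15,-0.125,0],[-0.18,-0.15,0],[-0.21,-0.175,0],[-0.23,-0.2,0]], twist=[0,0,0,0,0,0,0,0], claw=[0,0,0,0,0,0,0,0])

```text
time_s: 2.83
position: [0.5218, 0.1048, 0.3435]
orientation: [3.141, 0.002, 2.825]
contact_force: [0.9, -0.5, 0.5]
opening: 0.001
```

>>> play_rows(xyz=[[-0.025,-0.022,0],[-0.05,-0.044,0],[-0.075,-0.066,0],[-0.095,-0.084,0],[-0.104,-0.092,0],[-0.104,-0.092,0],[-0.104,-0.092,0.01],[-0.104,-0.092,0.02]], twist=[0,0,0,0,-2,-2,-2,-2], claw=[0,0,0,0,0,0,0,0])

```text
time_s: 3.5
position: [0.592, -0.0135, 0.3232]
orientation: [3.139, 0.002, 2.861]
contact_force: [0.3, -0.0, -0.7]
opening: 0.0003
```

```bash
python3 - <<'E'
from fit import *
p=np.load('p.npy'); T=pose(); print(T); c=snap('side','s1.png'); snap('scene','s2.png')
q=T[:3,3]-[p[0],p[1],0]; print('in printer',q[0]*np.cos(p[2])+q[1]*np.sin(p[2]),-q[0]*np.sin(p[2])+q[1]*np.cos(p[2]))
a=cv2.imread('pics/s1.png')[100:340,240:440];b=cv2.imread('pics/s2.png')[120:360,200:400]
cv2.imwrite('pics/v1.png',cv2.resize(np.hstack([a,b]),None,fx=2,fy=2,interpolation=2))
E
```

```text
[[-0.9608  0.2772  0.0027  0.592 ]
 [ 0.2772  0.9608  0.0015 -0.0135]
 [-0.0022  0.0022 -1.      0.3232]
 [ 0.      0.      0.      1.    ]]
in printer 0.05040369415363851 0.0003765553647062537
```

View pics/v1.png

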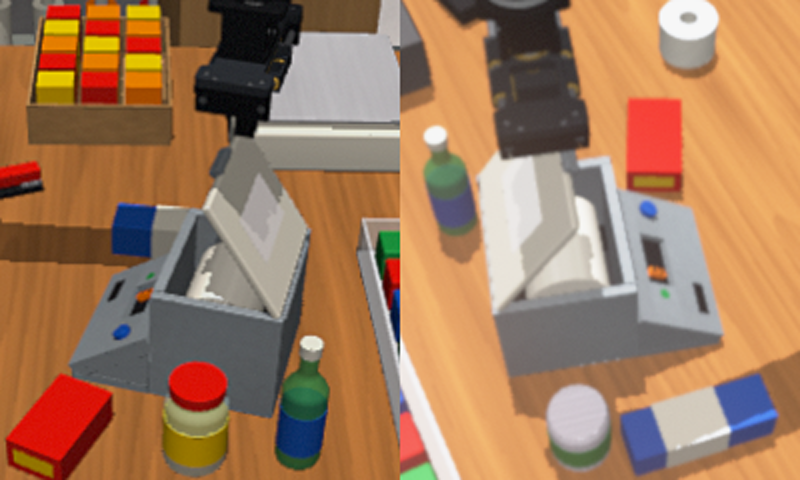

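The gripper sits above and behind the cover: the fingers are at (240,125) in the left crop, behind the cover's edge. I'm pressing down now.

>>> play_rows(xyz=[[0,0,0.03],[0,0,0.05],[0,0,0.062],[0.003,0,0.072],[0.007,0,0.081],[0.011,0,0.09],[0.015,0,0.099],[0.02,0,0.108]], twist=[0,0,0,0,0,0,0,0], claw=[0,0,0,0,0,0,0,0])

```text
time_s: 4.27
position: [0.571, -0.007, 0.213]
orientation: [3.14, -0.001, 2.862]
contact_force: [0.6, 1.2, 1.7]
opening: 0.0007
```

>>> play_rows(xyz=[[0.004,0,0.008],[0.008,0,0.016],[0.012,0,0.024],[0.016,0,0.032],[0.02,0,0.039],[0.025,0,0.046],[0.03,0,0.051],[0.033,0,0.054]], twist=[0,0,0,0,0,0,0,0], claw=[0,0,0,0,0,0,0,0])

```text
time_s: 4.93
position: [0.5406, 0.0016, 0.1602]
orientation: [3.14, 0.003, 2.862]
contact_force: [4.8, -2.7, 15.8]
opening: 0.0004
```

>>> play_rows(xyz=[[0,0,0.001],[0,0,0.001],[0,0,-0.03],[-0.015,-0.015,-0.065],[-0.03,-0.035,-0.1],[-0.045,-0.055,-0.13],[-0.06,-0.075,-0.16],[-0.075,-0.095,-0.19]], twist=[0,0,0,0,0,0,0,0], claw=[0,0,0,0,0,0,0,0])

```text
time_s: 5.6
position: [0.5855, -0.1113, 0.3516]
orientation: [3.139, 0.003, 2.863]
contact_force: [1.5, -0.9, -0.6]
opening: 0.0004
```

>>> play_rows(xyz=[[-0.01,-0.01,-0.035],[-0.02,-0.02,-0.07],[-0.035,-0.035,-0.1],[-0.05,-0.05,-0.13],[-0.05,-0.05,-0.17],[-0.05,-0.05,-0.21],[-0.05,-0.05,-0.25],[-0.05,-0.05,-0.29]], twist=[0,0,0,0,0,0,0,0], claw=[0,0,0,0,0,0,0,0])

```text
time_s: 6.27
position: [0.6115, -0.1707, 0.5652]
orientation: [3.139, 0.028, 2.861]
contact_force: [1.0, 0.3, -1.0]
opening: 0.0007
```

```bash
python3 - <<'E'
from fit import *
s=state(); print(s['joint_positions'],s['position'],s['orientation'],s['time_s'])
for n in ['scene','side']:
    snap(n,n+'1.png'); print([(np.round(r['box']).tolist(),round(r['conf'],2)) for r in spot_in(n,'cover')[:1]+spot_in(n,'feed_top')[:1]+spot_in(n,'switch_nib')[:1]])
a=cv2.imread('pics/side1.png')[140:340,260:420];b=cv2.imread('pics/scene1.png')[140:340,220:380]
cv2.imwrite('pics/v2.png',cv2.resize(np.hstack([a,b]),None,fx=2.5,fy=2.5,interpolation=2))
E
```

```text
[ 0.1336  0.3875  0.1895  0.6783 -0.0838  2.0531  1.559 ] [ 0.6115 -0.1707  0.5652] [3.1394 0.0276 2.8612] 6.2667
[([240.0, 197.0, 326.0, 273.0], 0.71), ([324.0, 220.0, 326.0, 228.0], 0.47), ([324.0, 254.0, 334.0, 262.0], 0.61)]
[([308.0, 201.0, 393.0, 262.0], 0.68), ([300.0, 262.0, 306.0, 269.0], 0.4)]
```

View pics/v2.png

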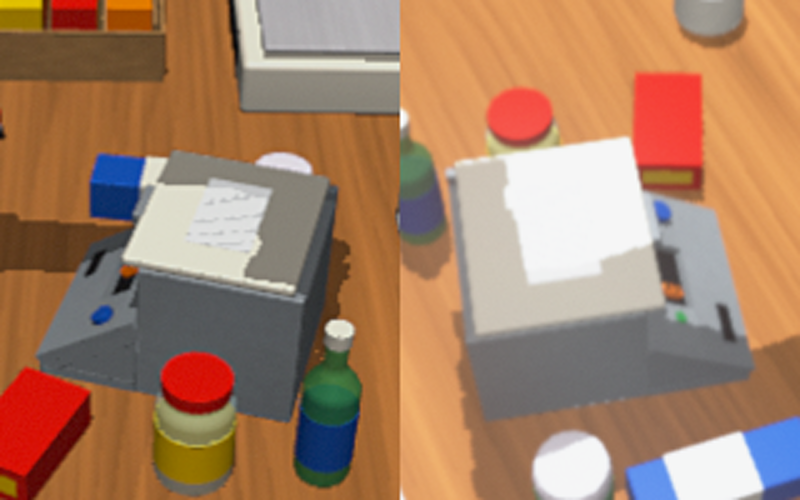

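The cover is flat and shut in both views, and the tool starts leaning as joint 6 reaches its end. Moving further up should give the lean I need.

>>> play_rows(xyz=[[0,0,-0.035],[0,0,-0.07],[0,0,-0.1],[0,0,-0.13],[0,0,-0.16],[0,0,-0.19],[0,0,-0.21],[0,0,-0.22]], twist=[0,0,0,0,0,0,0,0], claw=[0,0,0,0,0,0,0,0])

```text
time_s: 7.33
position: [0.5707, -0.159, 0.6065]
orientation: [3.139, 0.081, 2.862]
contact_force: [-0.1, -0.1, 1.2]
opening: 0.0005
```

```bash
python3 - <<'E'
from fit import *
s=state(); print(s['joint_positions'],s['joint_velocities'],s['time_s']);print(pose())
E
```

```text
[ 0.0762  0.2781  0.2452  0.736  -0.0806  2.0526  1.5607] [-0.0529 -0.0807  0.0453  0.0848  0.0072 -0.0006  0.0002] 7.3333
[[-0.958   0.2757  0.0787  0.5707]
 [ 0.275   0.9612 -0.0203 -0.159 ]
 [-0.0812  0.0022 -0.9967  0.6065]
 [ 0.      0.      0.      1.    ]]
```

>>> play_rows(xyz=[[-0.028,0,-0.028],[-0.056,0,-0.056],[-0.084,0,-0.084],[-0.112,0,-0.112],[-0.14,0,-0.14],[-0.168,0,-0.168],[-0.196,0,-0.196],[-0.224,0,-0.224]], twist=[0,0,0,0,0,0,0,0], claw=[0,0,0,0,0,0,0,0])

```text
time_s: 8.0
position: [0.6368, -0.1786, 0.6064]
orientation: [3.139, 0.132, 2.862]
contact_force: [0.2, -0.1, 0.2]
opening: 0.0008
```

```bash
python3 - <<'E'
from fit import *
s=state(); print(s['joint_positions'],s['joint_velocities'],s['time_s']);print(pose())
E
```

```text
[ 0.1428  0.4269  0.2083  0.5354 -0.1067  2.0527  1.5625] [ 0.0424  0.1364 -0.0151 -0.142  -0.0257  0.0002  0.0015] 8.0
[[-0.9527  0.2758  0.1273  0.6368]
 [ 0.2737  0.9612 -0.0339 -0.1786]
 [-0.1317  0.0025 -0.9913  0.6064]
 [ 0.      0.      0.      1.    ]]
```

>>> play_rows(xyz=[[-0.6,0,-0.6],[-0.6,0,-0.6],[-0.6,0,-0.6],[-0.6,0,-0.6],[-0.6,0,-0.6],[-0.6,0,-0.6],[-0.6,0,-0.6],[-0.6,0,-0.6]], twist=[0,0,0,0,0,0,0,0], claw=[0,0,0,0,0,0,0,0])

```text
time_s: 8.67
position: [0.6853, -0.1934, 0.6037]
orientation: [3.139, 0.18, 2.862]
contact_force: [0.0, 0.1, 0.4]
opening: 0.0007
```

>>> play_rows(xyz=[[-0.6,0,-0.6],[-0.6,0,-0.6],[-0.6,0,-0.6],[-0.6,0,-0.6],[-0.6,0,-0.6],[-0.6,0,-0.6],[-0.6,0,-0.6],[-0.6,0,-0.6]], twist=[0,0,0,0,0,0,0,0], claw=[0,0,0,0,0,0,0,0])

```text
time_s: 9.33
position: [0.7043, -0.1997, 0.6137]
orientation: [3.138, 0.226, 2.862]
contact_force: [0.2, -1.0, -0.8]
opening: 0.0005
```

```bash
python3 - <<'E'
from fit import *
s=state(); print(s['joint_positions'],s['joint_velocities'],s['time_s']);print(pose())
E
```

```text
[ 0.1804  0.591   0.264   0.2791 -0.1949  2.0526  1.565 ] [ 0.0045  0.0227  0.0091 -0.0235 -0.0134  0.0001  0.0021] 9.3333
[[-0.9367  0.2757  0.216   0.7043]
 [ 0.2694  0.9612 -0.0588 -0.1997]
 [-0.2239  0.0031 -0.9746  0.6137]
 [ 0.      0.      0.      1.    ]]
```

>>> play_rows(xyz=[[-0.15,0,-0.7],[-0.15,0,-0.7],[-0.15,0,-0.7],[-0.15,0,-0.7],[-0.15,0,-0.7],[-0.15,0,-0.7],[-0.15,0,-0.7],[-0.15,0,-0.7]], twist=[0,0,0,0,0,0,0,0], claw=[0,0,0,0,0,0,0,0])

```text
time_s: 10.0
position: [0.6103, -0.1736, 0.6871]
orientation: [3.138, 0.276, 2.861]
contact_force: [0.1, 0.3, 0.3]
opening: 0.001
```

>>> play_rows(xyz=[[-0.15,0,-0.7],[-0.15,0,-0.7],[-0.15,0,-0.7],[-0.15,0,-0.7],[-0.15,0,-0.7],[-0.15,0,-0.7],[-0.15,0,-0.7],[-0.15,0,-0.7]], twist=[0,0,0,0,0,0,0,0], claw=[0,0,0,0,0,0,0,0])

```text
time_s: 10.67
position: [0.541, -0.1543, 0.7311]
orientation: [3.138, 0.327, 2.861]
contact_force: [0.2, 0.2, 0.8]
opening: 0.0004
```

```bash
python3 - <<'E'
from fit import *
s=state(); print(s['joint_positions'],s['joint_velocities'],s['time_s']);print(pose())
E
```

```text
[ 0.0076  0.193   0.3415  0.5782 -0.0961  2.0526  1.5651] [-0.1848 -0.1453  0.1554  0.1513  0.0278 -0.0002 -0.0013] 10.6667
[[-0.9102  0.2754  0.3094  0.541 ]
 [ 0.262   0.9613 -0.0848 -0.1543]
 [-0.3208  0.0038 -0.9472  0.7311]
 [ 0.      0.      0.      1.    ]]
```

>>> play_rows(xyz=[[-0.5,0,-0.6],[-0.5,0,-0.6],[-0.5,0,-0.6],[-0.5,0,-0.6],[-0.5,0,-0.6],[-0.5,0,-0.6],[-0.5,0,-0.6],[-0.5,0,-0.6]], twist=[0,0,0,0,0,0,0,0], claw=[0,0,0,0,0,0,0,0])

```text
time_s: 11.33
position: [0.5798, -0.166, 0.744]
orientation: [3.137, 0.376, 2.861]
contact_force: [-0.5, -0.1, 0.8]
opening: 0.0008
```

>>> play_rows(xyz=[[-0.3,0,-0.7],[-0.3,0,-0.7],[-0.3,0,-0.7],[-0.3,0,-0.7],[-0.3,0,-0.7],[-0.3,0,-0.7],[-0.3,0,-0.7],[-0.3,0,-0.7]], twist=[0,0,0,0,0,0,0,0], claw=[0,0,0,0,0,0,0,0])

```text
time_s: 12.0
position: [0.5365, -0.1541, 0.7779]
orientation: [3.137, 0.426, 2.861]
contact_force: [0.1, -1.0, -0.3]
opening: 0.0004
```

>>> play_rows(xyz=[[-0.3,0,-0.7],[-0.3,0,-0.7],[-0.3,0,-0.7],[-0.3,0,-0.7],[-0.3,0,-0.7],[-0.3,0,-0.7],[-0.3,0,-0.7],[-0.3,0,-0.7]], twist=[0,0,0,0,0,0,0,0], claw=[0,0,0,0,0,0,0,0])

```text
time_s: 12.67
position: [0.4998, -0.1441, 0.8068]
orientation: [3.137, 0.476, 2.861]
contact_force: [-0.5, -0.8, 0.7]
opening: -0.0001
```

>>> play_rows(xyz=[[-0.3,0,-0.7],[-0.3,0,-0.7],[-0.3,0,-0.7],[-0.3,0,-0.7],[-0.3,0,-0.7],[-0.3,0,-0.7],[-0.3,0,-0.7],[-0.3,0,-0.7]], twist=[0,0,0,0,0,0,0,0], claw=[0,0,0,0,0,0,0,0])

```text
time_s: 13.33
position: [0.4664, -0.1355, 0.8329]
orientation: [3.136, 0.528, 2.86]
contact_force: [-0.4, 0.4, 0.9]
opening: 0.0005
```

```bash
python3 - <<'E'
from fit import *
s=state(); print(s['joint_positions'],s['joint_velocities'],s['time_s']);print(pose())
E
```

```text
[-0.5048  0.0498  0.8358  0.5269 -0.0706  2.0526  1.562 ] [-0.6917 -0.0756  0.6228  0.0767  0.0667  0.0005 -0.0092] 13.3333
[[-0.8301  0.2746  0.4853  0.4664]
 [ 0.2397  0.9615 -0.1341 -0.1355]
 [-0.5034  0.005  -0.864   0.8329]
 [ 0.      0.      0.      1.    ]]
```

The lean is 30°, along the printer's axis. I'm coming back down to hover over the well.

>>> play_rows(xyz=[[0.02,0.008,0.028],[0.044,0.016,0.06],[0.068,0.024,0.093],[0.092,0.032,0.126],[0.116,0.04,0.159],[0.14,0.048,0.192],[0.164,0.056,0.225],[0.188,0.064,0.257]], twist=[0,0,0,0,0,0,0,0], claw=[0,0,0,0,0,0,0,0])

```text
time_s: 14.0
position: [0.4541, -0.0981, 0.6834]
orientation: [3.137, 0.532, 2.869]
contact_force: [-1.4, 0.5, -0.1]
opening: 0.0003
```

```bash
cat > d.py <<'E'
from fit import *
import sys
s=state(); T=pose(); print(np.round(s['joint_positions'],3),s['time_s'],np.round(s['contact_force'],1)); print(T)
print('delta',T[:3,:3].T@(np.array(eval(sys.argv[1]))-T[:3,3]))
E
python3 d.py "[.434,.023,.15]"
```

```text
[-0.005 -0.3    0.05   1.234  0.125  1.684  1.393] 14.0 [-1.4  0.5 -0.1]
[[-0.8301  0.2671  0.4894  0.4541]
 [ 0.2321  0.9637 -0.1321 -0.0981]
 [-0.5069  0.004  -0.862   0.6834]
 [ 0.      0.      0.      1.    ]]
delta [0.3152 0.1092 0.434 ]
```

```bash
python3 d.py "[.52,-.02,.36]"|tail -1;python3 d.py "[.5,0,.3]"|tail -1
```

```text
delta [0.1273 0.0916 0.3007]
delta [0.179  0.1053 0.34  ]
```

>>> play_rows(xyz=[[0.008,0.011,0.038],[0.018,0.022,0.075],[0.034,0.034,0.112],[0.05,0.046,0.15],[0.066,0.058,0.188],[0.084,0.07,0.225],[0.105,0.082,0.263],[0.127,0.092,0.3]], twist=[0,0,0,0,0,0,0,0], claw=[0,0,0,0,0,0,0,0])

```text
time_s: 14.67
position: [0.5487, -0.0274, 0.3835]
orientation: [-3.141, 0.512, 2.871]
contact_force: [0.9, -0.1, 0.8]
opening: 0.0003
```

```bash
python3 d.py "[.434,.023,.15]"
```

```text
[-0.109 -0.3   -0.014  1.854  0.207  1.118  1.13 ] 14.6667 [ 0.9 -0.1  0.8]
[[-0.8402  0.268   0.4715  0.5487]
 [ 0.2334  0.9634 -0.1317 -0.0274]
 [-0.4895 -0.0006 -0.872   0.3835]
 [ 0.      0.      0.      1.    ]]
delta [0.2224 0.018  0.143 ]
```

```bash
python3 d.py "[.46,.015,.16]"|tail -1
```

```text
delta [0.1938 0.0173 0.1475]
```

>>> play_rows(xyz=[[0.024,0.002,0.018],[0.05,0.004,0.038],[0.076,0.006,0.058],[0.102,0.009,0.078],[0.128,0.011,0.098],[0.154,0.013,0.118],[0.175,0.015,0.135],[0.194,0.017,0.148]], twist=[0,0,0,0,0,0,0,0], claw=[0,0,0,0,0,0,0,0])

```text
time_s: 15.33
position: [0.4766, 0.019, 0.1354]
orientation: [-3.126, 0.484, 2.875]
contact_force: [-0.5, 0.4, 1.1]
opening: 0.0007
```

```bash
python3 d.py "[.46,.015,.16]"; python3 - <<'E'
from h import *
c=snap('wrist','w1.png'); np.savez('w1.npz',K=c[0],d=c[1],E=c[2])
for t in ['switch_nib','finger_well','feed_top']: print(t,[(np.round(r['box'],1).tolist(),round(r['conf'],2)) for r in spot_in('wrist',t)[:3]])
E
```

```text
[-0.373 -0.301  0.061  2.346  0.437  0.737  0.716] 15.3333 [-0.5  0.4  1.1]
[[-0.8537  0.2705  0.445   0.4766]
 [ 0.2332  0.9626 -0.1377  0.019 ]
 [-0.4656 -0.0138 -0.8849  0.1354]
 [ 0.      0.      0.      1.    ]]
delta [ 0.0018 -0.0086 -0.0286]
switch_nib [([348.3, 179.2, 370.3, 220.0], 0.65)]
finger_well [([165.3, 60.1, 498.0, 272.4], 0.83)]
feed_top [([188.4, 181.4, 230.8, 217.5], 0.7), ([128.8, 372.7, 520.7, 422.7], 0.27)]
```

View pics/w1.png

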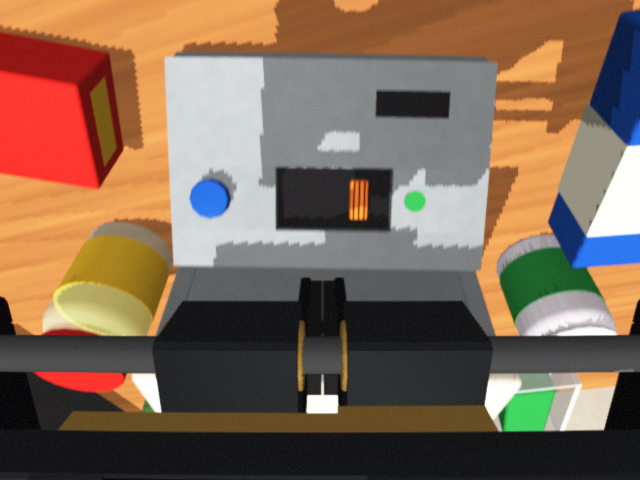

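The wrist view shows the feed button at (210,199), the slot from (277,169) to (391,230), the nib at (359,200) and the green dot at (415,201).

```bash
python3 - <<'E'
from h import *
np.set_printoptions(precision=4,suppress=True)
z=np.load('w1.npz'); c=(z['K'],z['d'],z['E']); T=pose()
def at(u,zz): o,v=ray(c,u); return o+v*(zz-o[2])/v[2]
s=np.sin(np.radians(35))
pts=dict(feed=((210,199),.070),nib=((359.5,200),.0632),slotoff=((277,199.5),.064),sloton=((391,199.5),.064),dot=((415,201),.064),fl=((166,57),.020),fr=((496,62),.020),sf=((334,169),.064-.018*s),sb=((334,230),.064+.018*s))
X={k:at(*v) for k,v in pts.items()}
for k in X: print(k,X[k])
u=X['fr']-X['fl']; print('width',np.linalg.norm(u),'slot',np.linalg.norm(X['sloton']-X['slotoff']),'sw',np.linalg.norm(X['sb']-X['sf']),'yaw',np.arctan2(-u[0],u[1]))
yw=np.arctan2(-u[0],u[1]); y=np.array([-np.sin(yw),np.cos(yw),0])
well=X['slotoff']+y*.019; well2=X['nib']-y*.0255; print('well',well,well2)
R=T[:3,:3]; print('d well',R.T@(well-T[:3,3]),R.T@(well2-T[:3,3]),'d feed',R.T@(X['feed']-T[:3,3])); print('slide dir in tool',R.T@y)
E
```

```text
feed [ 0.4583 -0.041   0.07  ]
nib [0.4859 0.0363 0.0632]
slotoff [ 0.4729 -0.0081  0.064 ]
sloton [0.4894 0.0534 0.064 ]
dot [0.494  0.0662 0.064 ]
fl [ 0.3972 -0.0481  0.02  ]
fr [0.4466 0.1215 0.02  ]
sf [0.4683 0.0261 0.0537]
sb [0.4945 0.0192 0.0743]
width 0.17663591150087024 slot 0.06375157893865392 sw 0.0340925328314561 yaw -0.2838106372406531
well [0.4782 0.0101 0.064 ] [0.4788 0.0118 0.0632]
d well [ 0.0311 -0.0066  0.066 ] [ 0.0314 -0.0048  0.0667] d feed [ 0.0333 -0.0612  0.0589]
slide dir in tool [-0.0145  0.9999 -0.0087]
```

>>> play_rows(xyz=[[0.01,-0.002,0.012],[0.02,-0.004,0.024],[0.027,-0.0055,0.036],[0.031,-0.0055,0.046],[0.031,-0.0055,0.052],[0.031,-0.0055,0.054],[0.031,-0.0055,0.054],[0.031,-0.0055,0.054]], twist=[0,0,0,0,0,0,0,0], claw=[0,0,0,0,0,0,0,0])

```text
time_s: 16.2
position: [0.4743, 0.0128, 0.0758]
orientation: [-3.126, 0.485, 2.873]
contact_force: [-0.8, 0.2, 0.5]
opening: 0.0002
```

```bash
python3 d.py "[.4785,.011,.064]"; python3 - <<'E'
from h import *
c=snap('wrist','w2.png'); np.savez('w2.npz',K=c[0],d=c[1],E=c[2])
E
```

```text
[-0.335 -0.211  0.045  2.418  0.511  0.582  0.629] 16.2 [-0.8  0.2  0.5]
[[-0.8532  0.2719  0.4452  0.4743]
 [ 0.2345  0.9622 -0.1383  0.0128]
 [-0.466  -0.0136 -0.8847  0.0758]
 [ 0.      0.      0.      1.    ]]
delta [ 0.0015 -0.0005  0.0125]
```

View pics/w2.png

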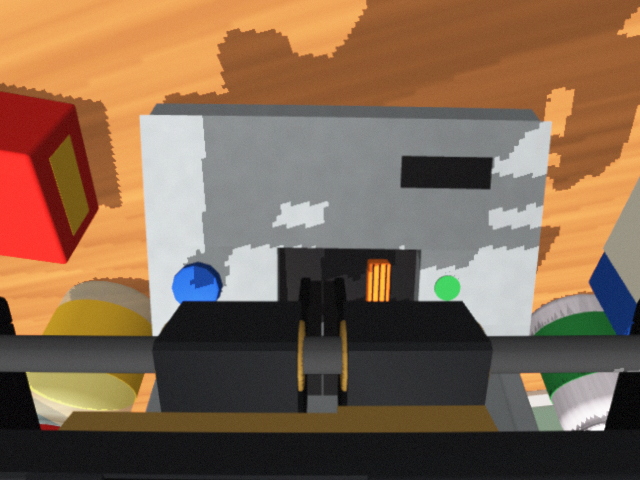

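Fingertips (300–346 px) hang over the well, midway between the off wall (279) and the nib (368). Going in.

>>> play_rows(xyz=[[0.001,0,0.004],[0.001,0,0.008],[0.001,0,0.012],[0.001,0,0.015],[0.001,0,0.018],[0.001,0,0.019],[0.001,0,0.019],[0.001,0,0.019]], twist=[0,0,0,0,0,0,0,0], claw=[0,0,0,0,0,0,0,0])

```text
time_s: 16.92
position: [0.4818, 0.0105, 0.0584]
orientation: [-3.126, 0.485, 2.874]
contact_force: [0.3, 0.3, 0.4]
opening: 0.0004
```

```bash
python3 d.py "[.4785,.011,.064]"
```

```text
[-0.323 -0.159  0.047  2.42   0.544  0.529  0.599] 16.9167 [0.3 0.3 0.4]
[[-0.8533  0.2718  0.445   0.4818]
 [ 0.2344  0.9623 -0.1383  0.0105]
 [-0.4658 -0.0137 -0.8848  0.0584]
 [ 0.      0.      0.      1.    ]]
delta [ 0.0003 -0.0005 -0.0065]
```

>>> play_rows(xyz=[[0,0.003,0.001],[0,0.006,0.001],[0,0.009,0.001],[0,0.012,0.001],[0,0.015,0.001],[0,0.018,0.001],[0,0.02,0.001],[0,0.022,0.001]], twist=[0,0,0,0,0,0,0,0], claw=[0,0,0,0,0,0,0,0])

```text
time_s: 17.58
position: [0.4882, 0.0311, 0.0573]
orientation: [-3.125, 0.484, 2.873]
contact_force: [-0.5, -3.7, 3.5]
opening: 0.0007
```

```bash
python3 d.py "[.4785,.011,.064]"
```

```text
[-0.339 -0.128  0.01   2.397  0.566  0.542  0.529] 17.5833 [-0.5 -3.7  3.5]
[[-0.8532  0.2727  0.4447  0.4882]
 [ 0.2349  0.962  -0.1392  0.0311]
 [-0.4657 -0.0144 -0.8848  0.0573]
 [ 0.      0.      0.      1.    ]]
delta [ 0.0004 -0.0221 -0.0075]
```

>>> play_rows(xyz=[[0,0.001,0],[0,0.002,0],[0,0.003,0],[0,0.004,0],[0,0.005,0],[0,0.006,0],[0,0.007,0],[0,0.008,0]], twist=[0,0,0,0,0,0,0,0], claw=[0,0,0,0,0,0,0,0])

```text
time_s: 18.25
position: [0.4893, 0.035, 0.0569]
orientation: [-3.119, 0.483, 2.871]
contact_force: [-6.7, -13.9, 11.2]
opening: 0.0003
```

```bash
python3 d.py "[.4785,.011,.064]"
```

```text
[-0.344 -0.118  0.     2.389  0.576  0.553  0.504] 18.25 [ -6.7 -13.9  11.2]
[[-0.8535  0.2774  0.4412  0.4893]
 [ 0.2369  0.9605 -0.1457  0.035 ]
 [-0.4642 -0.0198 -0.8855  0.0569]
 [ 0.      0.      0.      1.    ]]
delta [ 0.0002 -0.0262 -0.0076]
```

>>> play_rows(xyz=[[0,-0.004,0],[0,-0.006,-0.012],[0,-0.006,-0.035],[0,-0.02,-0.045],[0,-0.04,-0.045],[0.002,-0.06,-0.04],[0.002,-0.078,-0.035],[0.002,-0.081,-0.035]], twist=[0,0,0,0,0,0,0,0], claw=[0,0,0,0,0,0,0,0])

```text
time_s: 18.92
position: [0.4518, -0.0358, 0.0879]
orientation: [-3.12, 0.482, 2.873]
contact_force: [-1.0, 0.5, -1.1]
opening: 0.0006
```

```bash
python3 d.py "[.4583,-.041,.07]"; python3 - <<'E'
from h import *
c=snap('wrist','w3.png'); np.savez('w3.npz',K=c[0],d=c[1],E=c[2])
E
```

```text
[ 0.128 -0.301 -0.247  2.449  0.24   0.558  0.997] 18.9167 [-1.   0.5 -1.1]
[[-0.8542  0.2745  0.4416  0.4518]
 [ 0.2347  0.9614 -0.1435 -0.0358]
 [-0.4639 -0.0189 -0.8857  0.0879]
 [ 0.      0.      0.      1.    ]]
delta [ 0.0015 -0.0029  0.0195]
```

View pics/w3.png

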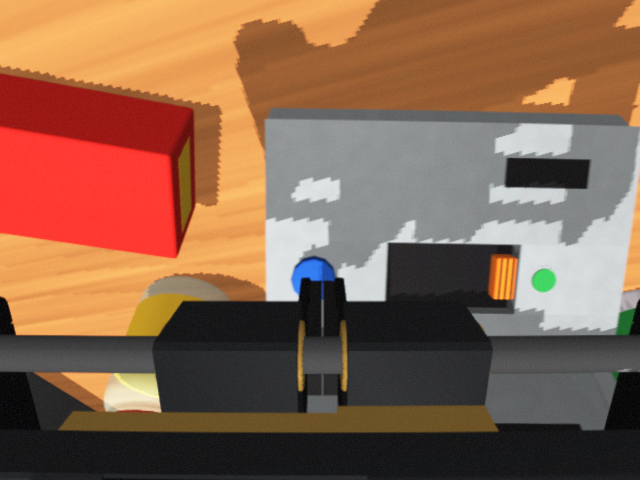

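The nib (490–517 px) is right up against the on wall (about 520), so the switch is fully on. The tip is over the button at (313,275). Pressing it now.

>>> play_rows(xyz=[[0.001,-0.004,0.005],[0.001,-0.004,0.01],[0.001,-0.004,0.015],[0.001,-0.004,0.018],[0.001,-0.004,0.02],[0.001,-0.004,0.022],[0.001,-0.004,0.023],[0.001,-0.004,0.023]], twist=[0,0,0,0,0,0,0,0], claw=[0,0,0,0,0,0,0,0])

```text
time_s: 19.63
position: [0.4598, -0.0484, 0.0674]
orientation: [-3.118, 0.483, 2.865]
contact_force: [-3.4, -2.5, 5.9]
opening: 0.0002
```

```bash
python3 d.py "[.4583,-.041,.07]"
```

```text
[ 0.395 -0.246 -0.461  2.447  0.167  0.475  1.078] 19.6333 [-3.4 -2.5  5.9]
[[-0.8519  0.2839  0.44    0.4598]
 [ 0.2423  0.9586 -0.1494 -0.0484]
 [-0.4642 -0.0207 -0.8855  0.0674]
 [ 0.      0.      0.      1.    ]]
delta [ 0.0018  0.0066 -0.004 ]
```

>>> play_rows(xyz=[[0,0.001,0.001],[0,0.002,0.002],[0,0.002,0.003],[0,0.002,0.004],[0,0.002,0.005],[0,0.002,0.006],[0,0.002,0.006],[0,0.002,0.006]], twist=[0,0,0,0,0,0,0,0], claw=[0,0,0,0,0,0,0,0])

```text
time_s: 20.3
position: [0.4615, -0.0488, 0.0653]
orientation: [-3.111, 0.481, 2.866]
contact_force: [-57.9, 5.1, 70.6]
opening: 0.0006
```

```bash
python3 d.py "[.4583,-.041,.07]"
```

```text
[ 0.406 -0.235 -0.478  2.442  0.19   0.474  1.052] 20.3 [-57.9   5.1  70.6]
[[-0.8532  0.2862  0.4361  0.4615]
 [ 0.2416  0.9578 -0.1558 -0.0488]
 [-0.4623 -0.0276 -0.8863  0.0653]
 [ 0.      0.      0.      1.    ]]
delta [ 0.0024  0.0064 -0.0067]
```

>>> play_rows(xyz=[[0,0.002,-0.008],[0,0.002,-0.018],[-0.006,0.002,-0.035],[-0.014,0.002,-0.055],[-0.024,0.002,-0.075],[-0.034,0.002,-0.095],[-0.046,0.002,-0.115],[-0.05,0.002,-0.125]], twist=[0,0,0,0,0,0,0,0], claw=[0,0,0,0,0,0,0,0])

```text
time_s: 20.97
position: [0.4723, -0.04, 0.1418]
orientation: [-3.088, 0.456, 2.867]
contact_force: [-0.7, -0.2, 1.5]
opening: 0.0003
```

```bash
python3 d.py "[.4583,-.041,.07]"; python3 - <<'E'
from h import *
for n in['wrist','side']: snap(n,n+'9.png')
a=cv2.resize(cv2.imread('pics/wrist9.png'),(533,400)); b=cv2.resize(cv2.imread('pics/side9.png')[190:350,270:376],(265,400),interpolation=2)
cv2.imwrite('pics/v9.png',np.hstack([a,b]))
E
```

```text
[ 0.112 -0.301 -0.228  2.319  0.231  0.726  1.022] 20.9667 [-0.7 -0.2  1.5]
[[-0.8643  0.2931  0.4087  0.4723]
 [ 0.2432  0.9549 -0.1703 -0.04  ]
 [-0.4402 -0.0478 -0.8966  0.1418]
 [ 0.      0.      0.      1.    ]]
delta [ 0.0435 -0.0016  0.0588]
```

View pics/v9.png

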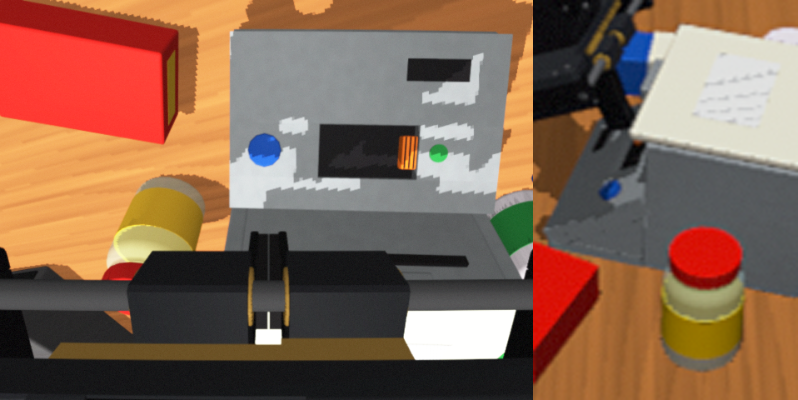

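The wrist view shows the nib against the on wall next to the green dot, and the blue button standing out again. The side view shows the cover flat and the gripper clear. Handing in.

```bash
python3 -c "
from cell import *
close_job(); print(state()['time_s'],state()['contact_force'])"
```

```text
the job is handed in; nothing more can be done
the job is handed in; nothing more can be done
```

All three steps were done in order and the job was handed in at about 21 s; no verdict is reported.

- **Cover:** I pressed it down with the shut fingers until it met about 16 N at the body's top, and both cameras then showed it flat. The last side picture showed it still shut.
- **Switch:** The moves only turn the tool about its own axis, so I got a lean of about 28° by driving the arm against its reach limit, a few degrees at a time. I then slid the nib until it stopped after about 26 mm of travel. The wrist pictures show the nib up against the on end wall by the green dot.
- **Feed button:** I pressed it until it bottomed, then backed off. The last wrist picture shows the button free and the last force reading is near zero. I could not measure how far it sprang back.
- **Bystanders:** Those in view in the last pictures were upright where they had been. I did not measure any of them again.

**What went less well:**
- The second press on the button reached about 91 N at the wrist. That is under the 120 N limit but more than I meant, and the first press at about 7 N had probably bottomed it already. The force pointed square out of the panel, which fits a bottomed button, but I could not rule out the gripper's body also touching something.
- The fingertip sat about 6 mm off the button's centre, because the arm was at its joint limits there.

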